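Refit the dust extractor's filter and lock it

TASK

Put the dust extractor's filter back together on its upturned motor head: stand the support basket in the raised ring round the stub post, lay the filter cartridge round it, then the clamp plate on the cartridge, collar up, and last the locking knob, which goes down over the post's cross pin and is turned clockwise until it stops. Lower each part fully home, flat and centred, before fetching the next; do not let any of them drop, and leave everything else on the bench where it is.

Things in the scene. Friction and masses are not known exactly. Their poses are not given: they have to be found in the camera images.
- motor_head: Dust extractor's motor head, standing upside down and fixed on the bench: grey round housing 284 mm across, black rim 66 mm high, on it a turret 192 mm across whose flat top is 90 mm above the bench. On the turret a raised ring 10 mm high, 110 mm outside and 72 mm inside diameter: basket goes inside it, cartridge outside it. Origin at the underside's centre, z up.
- seat (a point): Centre of the turret's flat top face, 90 mm above the bench, on the axis of ring and post; z up, x along the cross pin. Home heights of the parts are told from here.
- cross_pin (a point): Middle of the steel cross pin, 70.5 mm above seat: 8 mm thick, 36 mm long in all, lying along this point's x axis through a steel stub post 16 mm thick. The post's top end is 83 mm above seat and tapers to 9 mm over its last 9 mm.
- basket: Support basket: black open-ended plastic cage tube, 64 mm outside and 56 mm inside diameter, 54 mm high, standing upright. Origin at the centre of its underside, z up. Home when it stands on the turret's face inside the raised ring, origin at seat, 4 mm play all round. Can be gripped across its outside.
- cartridge: Filter cartridge: ring of white pleated paper with black rubber end rings, 164 mm outside, 120 mm inside diameter (wall 22 mm), 60 mm high, lying flat. Origin at the centre of its underside, z up. Home on the turret's face round the raised ring, origin at seat, 5 mm play. Can be gripped across its wall, one finger inside (28 mm gap is left between it and the basket).
- clamp_plate: Clamp plate: grey plastic disc 156 mm across, 6 mm thick, lying on a spigot ring (110 mm across, 8 mm high); on top a round collar for gripping, 68 mm outside, 60 mm inside diameter, 24 mm high. Total height 38 mm. Origin at the centre of the spigot's underside, z up. Home when the disc lies on the cartridge, spigot in its bore (5 mm play): origin 52 mm above seat.
- knob: Locking knob: black plastic, standing on its hollow neck (50 mm across, 34 mm long), above it a flange 84 mm across, 6 mm thick, and a bar grip 14 mm thick, 74 mm long, 28 mm high. Total height 68 mm. Origin at the centre of the neck's underside, z up, x along the bar. Home when the flange rests on the clamp plate's collar: origin 56 mm above seat.
- knob_slot (a point): Centre of the knob's keyhole, at its origin, same axes: 8 mm thick neck floor with a 24 mm round hole for the post and a 16 mm wide slot along x, under the bar, for the cross pin. It passes the pin only with the bar along the pin (within about 10 deg, either way round). Once home it turns 70 deg clockwise from above, lightly, to inner stops; the other way it is blocked.
- tiles: Bystander: a neat stack of three white wall tiles, 98 x 98 mm, 21 mm high. Origin at its underside. To be left where it is.
- blade: Bystander: a steel cutting disc lying flat, 115 mm across, 6 mm thick at its hub. Origin at its underside. To be left where it is.
- tape: Bystander: a yellow tape measure standing on edge, 72 x 40 mm, 68 mm high. Origin at its underside. To be left where it is.
- spacer_tub: Bystander: a clear round tub with a grey lid, 76 mm across, 85 mm high. Origin at its underside. To be left where it is.
- mallet: Bystander: a rubber mallet, 310 mm long with its wooden handle, head 60 mm thick, lying beyond the motor head. Origin at its underside. To be left where it is.
Not all that is in view belongs to the job. Leave any blue look-alike of the knob alone. What is shaped like the basket but green is not meant.

How it is judged:
By the outcome, as a careful person would: the job done as asked, in the order asked, and still so for the second after the job is handed in, with the robot touching nothing.
It also fails if it takes over 72 s, if anything falls off the work surface, if the arm or the gripper's body presses on something with over 40 N, if the wrist force passes 120 N, or if a joint passes its speed limit or range.

ROBOT

A 6-joint arm with a two-finger parallel gripper is mounted at the origin on the work surface. World frame = base frame: x ahead of the robot, y to its left, z up, the work surface at z = 0. Lengths are in mm, angles in rad, forces in N, time in s.
With the tool pointing down it reaches from about 275 to 850 mm from the base axis. Payload 5.2 kg.
Tool frame: the origin (TCP) lies midway between the tips of the shut fingers; the grasp point (between the pads) lies r.grasp_offset behind it (r.grasp_offset is the distance from the TCP to the grasp point, in mm); z points along the fingers, y is the line along which they close (so a half turn about z gives the same grasp; the last joint's range is limited). The gripper opens to 85 mm and grips with 20 to 120 N. Pads are 22 mm wide; open, the fingers measure 114 mm over their backs; the gripper's body (76 mm by 85 mm) begins 54 mm behind the grasp point. The pads swing forward as they close: fully open they stand 13 mm farther back than shut.
Start: joints at [-1.464, 0.259, 1.535, -0, 1.348, -0.203], TCP at [167.698, -523.815, 231.31] pointing down, gripper open.
Joint ranges: [-3.14, 3.14], [-0.91, 2.08], [0.19, 2.58], [-1.22, 4.36], [0.22, 2.71], [-3.12, 3.12]. Speed limits (rad/s): [2.57, 2.57, 3.14, 3.14, 3.14, 3.14].

INTERFACE

Orientations are given as a unit quaternion [x, y, z, w].
In Python, from plant import r gives the robot as it stands. The module is installed in compiled form; this text tells all that it offers. Calls block until the motion is done:
- r.move_to(position, orientation): joint-space move of the TCP to a pose.
- r.move_straight(position, max_speed=150, frame=None): straight line of the TCP; frame=None keeps the orientation; max_speed is the mean speed in mm/s.
- r.move_j(angles): joint-space move.
- r.grip(opening, grasp_force=None): finger opening in mm; grasp_force is the grip in N (None keeps the last); returns when the fingers have stopped.
- r.wait(seconds).
- r.ik(position, orientation): joint angles nearest the present ones, or None.
- r.camera(name): name is "scene" or "top" or "wrist"; returns a dict with "image" (480x640x3 uint8, red, green, blue), "K" (3x3 intrinsics, pixels), "xyz" and "rotation" of the camera in the world; the wrist camera has in their place "T_tool_cam" (4x4, takes a point from camera to tool coordinates, whose origin is the TCP and whose axes are the flange's). Camera axes: x right, y down, z forward; pixel columns grow to the right and rows downward; lengths in mm; the calibration is good to about 2 mm. A picture is of the moment at which its call begins: read the wrist's pose just before it. There is no depth.
A pose or a line that the arm cannot do raises r.PlanningError and nothing moves.
- r.hand_in(): hands the job in; it is judged then, once.
Trained networks look in the newest picture that a camera, given by its name, has taken for a name from the list of things; names that differ only in an ending like _2 or _b are one class to them, and where a whole thing is asked for, a point or a joint stands for the part that bears it (a point fixed in the world has none). Each returns a list of dicts, best first, with "confidence" (0 to 1); they miss things now and then, are a little off and sometimes report something else, mostly with a low value. They report only what shows in the picture. A call takes as long as a camera call. They do not tell look-alikes from the thing itself.
- r.cut_out(camera, target): "mask" (480x640 bool, what is visible of it) and "box" ([left, top, width, height] in pixels, round what is visible of it).
Readings, each from a call of its own:
- r.get_t(): time.
- r.get_qpos(): joint angles.
- r.get_qd(): joint speeds.
- r.get_tau(): joint torques, N m.
- r.get_eef_pos(): TCP position.
- r.get_orientation(): TCP orientation.
- r.get_force(): force on the tool from outside, world axes, zero at the start.
- r.get_torque(): the same for the moment, N m.
- r.get_opening(): finger opening in mm.
- r.get_grip_force(): force on a finger pad.
Only numpy, scipy, OpenCV 4.12 (cv2) and the standard library are available. Lean on these libraries where they do the work, as an engineer would, in place of code of your own. Each camera call takes 0.05 s, during which the arm holds its last target. There are 200 camera calls.

## Working session

There is one attempt and no reset: what is moved stays moved. The work goes in short steps, each a Python script; the robot and the scene stay as the last script left them, time stands still between calls to the robot, and variables do not carry over. Pictures are saved under pics/ and viewed, at most 10 in all, crops included, and the job is handed in when it is done.

```bash
mkdir -p pics; ls
python3 - <<'E'
from plant import r
import cv2,numpy as np
for n in ["scene","top"]:
    c=r.camera(n); cv2.imwrite(f"pics/{n}0.png",c["image"][:,:,::-1]); print(n,c["K"].tolist(),np.round(c["xyz"],1).tolist(),np.round(c["rotation"],4).tolist())
    for t in ["motor_head","basket","cartridge","clamp_plate","knob"]:
        print(t,[(round(d["confidence"],2),d["box"]) for d in r.cut_out(n,t)])
c=r.camera("wrist");print(c["K"].tolist(),np.round(c["T_tool_cam"],4).tolist());print(r.grasp_offset,r.get_orientation(),r.get_t(),r.get_opening())
E
```

```text
pics
scene [[444.72084185526313, 0.0, 317.53911418278267], [0.0, 444.72084185526313, 242.47160651436818], [0.0, 0.0, 1.0]] [942.8, -663.1, 790.3] [0.8702, 0.2637, -0.1147, -0.4001]
motor_head [(0.65, [297.7, 233.0, 118.3, 92.2])]
basket [(0.95, [138.8, 279.8, 32.7, 33.2]), (0.62, [162.4, 309.0, 39.4, 38.6])]
cartridge [(0.57, [372.7, 177.8, 57.6, 47.4]), (0.43, [302.3, 179.2, 47.9, 31.4])]
clamp_plate [(0.93, [300.1, 181.1, 51.4, 31.8])]
knob [(0.91, [194.0, 372.4, 46.4, 46.6]), (0.61, [242.9, 321.2, 41.4, 40.2])]
top [[613.1339237296748, 0.0, 320.0362050627795], [0.0, 613.1339237296748, 225.71637334802415], [0.0, 0.0, 1.0]] [376.3, -18.8, 1409.2] [-0.7008, 0.7111, -0.0289, 0.0475]
motor_head [(0.96, [249.0, 126.2, 140.8, 127.2]), (0.54, [346.4, 270.1, 53.8, 50.6]), (0.41, [166.8, 274.8, 68.4, 67.7])]
basket [(0.94, [450.5, 278.7, 35.7, 29.0]), (0.83, [443.3, 331.1, 30.6, 30.2])]
cartridge [(0.93, [116.8, 178.4, 81.3, 71.5])]
clamp_plate [(0.95, [167.4, 274.6, 68.3, 64.7])]
knob [(0.75, [484.5, 194.1, 40.1, 41.2])]
[[351.6927940655872, 0.0, 321.6547948013103], [0.0, 351.6927940655872, 238.6108838543275], [0.0, 0.0, 1.0]] [[0.0004, -0.9624, -0.2715, 69.1921], [1.0, 0.0004, -0.0002, 0.0826], [0.0003, -0.2715, 0.9624, -142.2095], [0.0, 0.0, 0.0, 1.0]]
18.700000000000003 [9.88025973e-01 1.54287636e-01 4.67658665e-06 4.11853192e-05] 0.65 85.56224153208082
```

View pics/top0.png

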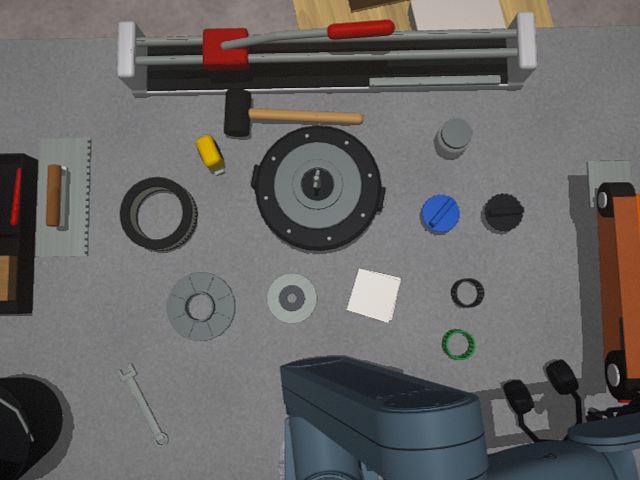

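View pics/scene0.png

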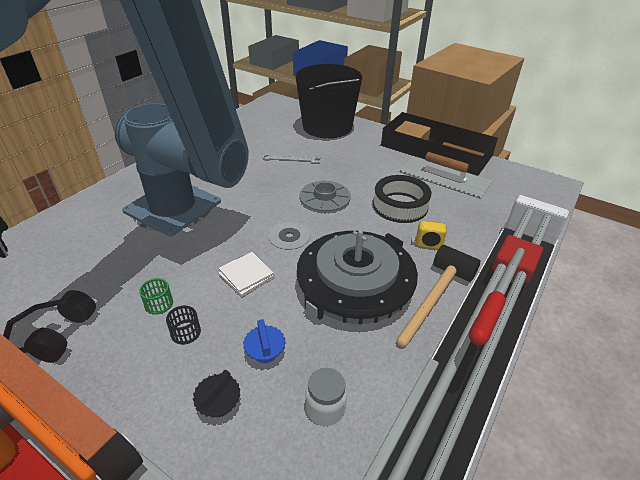

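```bash
cat > h.py <<'E'
from plant import r
import cv2,numpy as np
from scipy.spatial.transform import Rotation as R
from scipy.optimize import minimize
def q(yaw): return (R.from_euler('z',yaw,degrees=True)*R.from_euler('x',180,degrees=True)).as_quat()
def cam(n):
    if n=="wrist": p,o=r.get_eef_pos(),r.get_orientation()
    c=r.camera(n)
    if n=="wrist":
        T=np.array(c["T_tool_cam"]); Ro=R.from_quat(o).as_matrix()
        c["R"]=Ro@T[:3,:3]; c["t"]=np.array(p)+Ro@T[:3,3]
    else: c["R"]=R.from_quat(c["rotation"]).as_matrix(); c["t"]=np.array(c["xyz"])
    return c
def proj(c,P):
    v=(np.asarray(P,float)-c["t"])@c["R"]; v=v@np.array(c["K"]).T
    return v[:,:2]/v[:,2:]
def ray(c,uv,z):
    d=c["R"]@np.linalg.solve(np.array(c["K"]),[*uv,1]); return (c["t"]+d*(z-c["t"][2])/d[2])[:2]
A=np.linspace(0,2*np.pi,60,endpoint=False)
def circ(x,y,rad,z): return np.c_[x+rad*np.cos(A),y+rad*np.sin(A),0*A+z]
def sil(c,x,y,cyl):   # cyl: list of (radius,z0,z1); 4x supersampled sums via shift bits
    m=np.zeros((480,640),np.uint8)
    for rad,z0,z1 in cyl:
        pts=proj(c,np.r_[circ(x,y,rad,z0),circ(x,y,rad,z1)])
        h=cv2.convexHull(pts.astype(np.float32))
        cv2.fillConvexPoly(m,np.round(h*16).astype(np.int32),255,cv2.LINE_AA,4)
    return m/255.
def fill(mask):
    cs,_=cv2.findContours(mask.astype(np.uint8),cv2.RETR_EXTERNAL,cv2.CHAIN_APPROX_NONE)
    m=np.zeros((480,640),np.uint8); cv2.drawContours(m,[max(cs,key=cv2.contourArea)],-1,1,-1); return m
def fit(c,mask,cyl):
    m=fill(mask).astype(float); v,u=np.nonzero(m); x0=ray(c,(u.mean(),v.mean()),np.mean([b for _,_,b in cyl])/2)
    f=lambda p: np.abs(sil(c,p[0],p[1],cyl)-m).sum()/m.sum()
    s=minimize(f,x0,method="Nelder-Mead",options=dict(initial_simplex=[x0,x0+[12,0],x0+[0,12]],xatol=.1,fatol=1e-5))
    return s.x,s.fun
CY=dict(basket=[(32,0,54)],cartridge=[(82,0,60)],clamp_plate=[(78,8,14),(34,14,38)],knob=[(25,0,34),(42,34,40)])
def save(c,n): cv2.imwrite(f"pics/{n}.png",c["image"][:,:,::-1])
def pick(n,name,uv):   # cutout nearest to pixel uv
    L=r.cut_out(n,name)
    L=[d for d in L]; b=min(L,key=lambda d:np.hypot(d["box"][0]+d["box"][2]/2-uv[0],d["box"][1]+d["box"][3]/2-uv[1])); return b["mask"]
E
python3 - <<'E'
from h import *
c=cam("top")
for n,uv in dict(basket=(467,293),cartridge=(158,214),clamp_plate=(201,306),knob=(502,212)).items():
    print(n,fit(c,pick("top",n,uv),CY[n]))
s=ray(c,(318,183),110);print("seat",s)
r.move_to([s[0]-20,s[1],290],q(0)); print(r.get_t(),r.get_eef_pos())
c=cam("wrist");save(c,"head")
import pickle;pickle.dump(c,open("head.pkl","wb"))
E
```

```text
basket (array([ 371.74382351, -308.74240336]), np.float64(3.3246512535362402))
cartridge (array([559.63228776, 383.43241662]), np.float64(0.05287206436553783))
clamp_plate (array([349.18372254, 290.41455051]), np.float64(0.04052707562275245))
knob (array([ 551.01692875, -395.60534191]), np.float64(0.10083065953654188))
seat [610.03532248  17.73161412]
3.35 [590.02225867  16.82914004 289.83485729]
```

View pics/head.png

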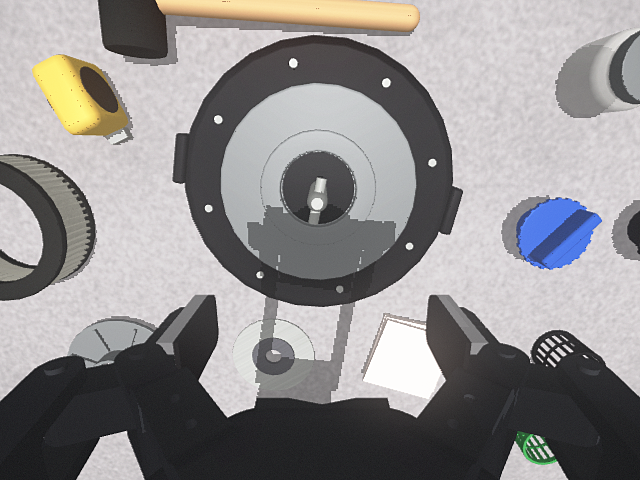

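Run:
```python
from h import *
import pickle
c=pickle.load(open("head.pkl","rb")); g=cv2.cvtColor(c["image"],cv2.COLOR_RGB2GRAY)
yy,xx=np.mgrid[:480,:640]
bore=(g<75)&(np.hypot(xx-318,yy-188)<50)
bore=cv2.morphologyEx(bore.astype(np.uint8),cv2.MORPH_OPEN,np.ones((3,3)))
m=np.zeros_like(bore); cs,_=cv2.findContours(bore,cv2.RETR_EXTERNAL,cv2.CHAIN_APPROX_NONE); cv2.fillConvexPoly(m,cv2.convexHull(max(cs,key=cv2.contourArea)),1)
print("bore",fit(c,m,[(36,100,100.01)]),cv2.boundingRect(m))
t=(g>62)&(np.hypot(xx-318,yy-182)<112); t=cv2.morphologyEx(t.astype(np.uint8),cv2.MORPH_OPEN,np.ones((5,5)))
n,l,s,_=cv2.connectedComponentsWithStats(t); t=l==1+np.argmax(s[1:,4])
print("turret",fit(c,t,[(96,80,90)]),cv2.boundingRect(t.astype(np.uint8)))
cv2.imwrite("pics/headcrop.png",cv2.resize(c["image"][140:240,270:370,::-1],(600,600),interpolation=cv2.INTER_CUBIC))
for x in fit(c,m,[(36,100,100.01)])[0],:
    for a in (0,):
        print("posttop",proj(c,[[*x,173]]))
```

```text
bore (array([584.64249954,  -1.71058186]), np.float64(3.2740424076607386)) (319, 182, 35, 42)
turret (array([622.1702785 ,  19.90899508]), np.float64(0.10859167124155694)) (207, 71, 223, 209)
posttop [[345.92401603 240.41220151]]
```

View pics/headcrop.png

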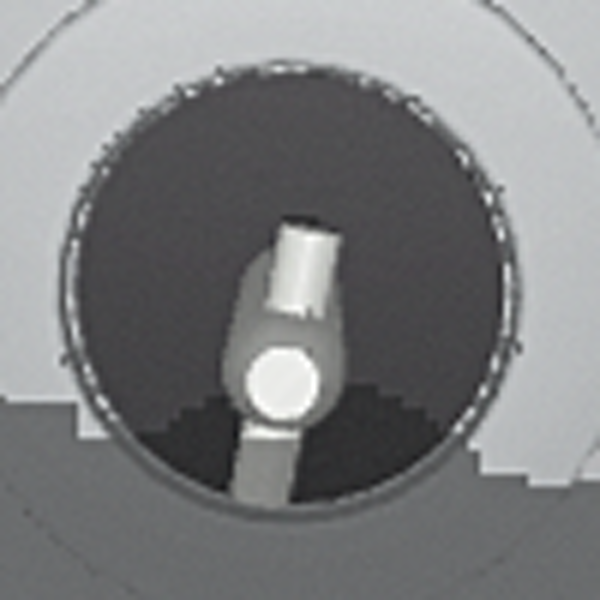

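Run:
```python
from h import *
import pickle
c=pickle.load(open("head.pkl","rb"))
f=lambda u,v:(270+u/6-.5,140+v/6-.5)
print("bore c",ray(c,f(291,290),100),"left/right",ray(c,f(62,290),100)-ray(c,f(518,290),100), ray(c,f(290,62),100)-ray(c,f(290,518),100))
print("post top",ray(c,f(282,383),173))
a,b=ray(c,f(312,225),164.5),ray(c,f(262,506),164.5)
print("pin",a,b,(a+b)/2,np.hypot(*(a-b)),np.degrees(np.arctan2(*(a-b)[::-1])))
# shadows make rim fit hard: sanity by circles
g=cv2.cvtColor(c["image"],cv2.COLOR_RGB2GRAY)
# turret edge: along radial lines find strongest bright->dark drop near r=96
from scipy.ndimage import map_coordinates
from scipy.optimize import least_squares
c0=ray(c,f(291,290),100)
def edge(c0,rad,z,w,sgn):
    P=[]
    for al in np.radians(np.arange(-100,101,4)):
        rr=np.arange(rad-w,rad+w,.25); X=np.c_[c0[0]+rr*np.cos(al),c0[1]+rr*np.sin(al),0*rr+z]
        uv=proj(c,X); I=map_coordinates(g.astype(float),[uv[:,1],uv[:,0]],order=1)
        d=sgn*np.convolve(I,[1]*4+[-1]*4,'same'); P.append(X[4:-4][np.argmax(d[4:-4]),:2])
    P=np.array(P); s=least_squares(lambda p:np.hypot(*(P-p[:2]).T)-p[2],[*c0,rad],loss="soft_l1"); return s.x
print("turret",edge(c0,96,90,8,-1),edge(c0,96,90,8,1)); print("bore",edge(c0,36,100,6,1),edge(c0,36,100,6,-1)); print("rim",edge(c0,142,66,8,1),edge(c0,142,66,8,-1))
```

```text
bore c [615.20428836  20.32361897] left/right [4.91835687e-02 7.16363424e+01] [71.58411373 -0.261907  ]
post top [613.37486806  20.70644748]
pin [631.90828527  16.97469259] [595.68839116  23.51438635] [613.79833822  20.24453947] 36.805547460951516 -10.234788446414685
turret [613.63871707  20.57402088  94.53758771] [613.1092214   20.42678263  96.8000764 ]
bore [614.82445402  21.26582047  34.82289238] [612.70535212  20.3846971   35.35688473]
rim [612.66806415  20.7683764  139.75422316] [616.69108762  22.26787129 138.91931593]
```

```bash
python3 - <<'E'
s=open("h.py").read()
a=s.index("def fill"); b=s.index("def fit")
s=s[:a]+'''def fill(mask):
    m=np.zeros((480,640),np.uint8); k=cv2.morphologyEx(mask.astype(np.uint8),cv2.MORPH_CLOSE,np.ones((9,9)))
    cs,_=cv2.findContours(k,cv2.RETR_EXTERNAL,cv2.CHAIN_APPROX_NONE)
    cv2.fillConvexPoly(m,cv2.convexHull(max(cs,key=cv2.contourArea)),1); return m
'''+s[b:]
s=s.replace("np.mean([b for _,_,b in cyl])/2","np.mean([a/2+b/2 for _,a,b in cyl])")
s+='''
SEAT=np.array([614.,20.5]); PIN=-10.2
def look(name,x,y,z,yaw=0,tag=None):
    r.move_to([x,y,z],q(yaw)); c=cam("wrist"); m=pick("wrist",name,proj(c,[[x,y,30]])[0]); p,e=fit(c,m,CY[name])
    img=c["image"].copy(); o=sil(c,*p,CY[name])>.5; img[cv2.morphologyEx(o.astype(np.uint8),cv2.MORPH_GRADIENT,np.ones((3,3)))>0]=[255,0,0]
    c["image"]=img; save(c,tag or name); print(name,np.round(p,1),round(e,3),np.round(r.get_t(),1)); return p,e
'''
open("h.py","w").write(s)
E
python3 - <<'E'
from h import *
c=cam("top"); print(fit(c,pick("top","basket",(467,293)),CY["basket"]))
p=fit(c,pick("top","basket",(467,293)),CY["basket"])[0]
look("basket",*p,185)
print(r.get_force())
E
```

```text
(array([ 373.48630064, -307.87119202]), np.float64(0.23286196413131396))
basket [ 375.6 -308.1] 0.053 5.2
[ 0.29226194 -0.26209048  0.00737595]
```

View pics/basket.png

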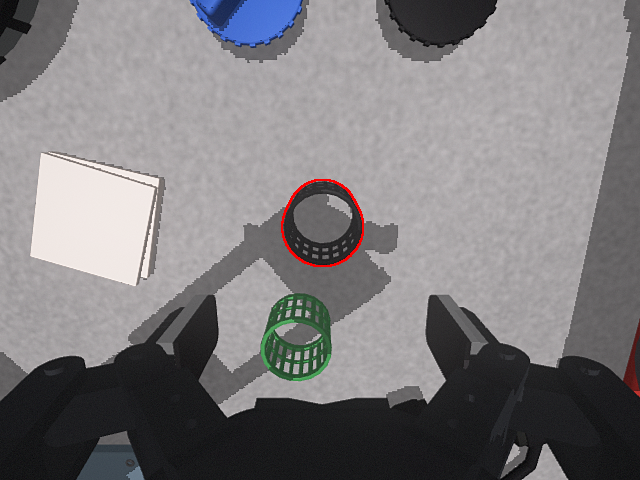

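```bash
cat >> h.py <<'E'
def down(x,y,z0,zmin,yaw,dF=5,step=.7):
    """creep down until contact; returns z of contact or None"""
    r.move_straight([x,y,z0],100,q(yaw)); f0=r.get_force()[2]; z=z0
    while z>zmin:
        z-=step; r.move_straight([x,y,z],30,q(yaw))
        if r.get_force()[2]-f0>dF: print("contact TCP z",round(z,1),np.round(r.get_force(),1),round(r.get_t(),1)); return z
    print("no contact",np.round(r.get_force(),1)); return None
E
python3 - <<'E'
from h import *
x,y=375.6,-308.1; t=20
r.move_straight([x,y,t],200); r.grip(50,30); print("op",r.get_opening(),r.get_grip_force(),r.get_force())
r.move_straight([x,y,245],250); print(r.get_opening(),r.get_t(),r.get_force())
r.move_to([*SEAT,245],q(0)); print(r.get_t())
r.move_straight([*SEAT,90+t+14],120)
z=down(*SEAT,90+t+3,90+t-4,0)
print(r.get_eef_pos(),r.get_t(),r.get_torque())
E
```

```text
op 62.73011000437913 32.27520156651735 [0.47308683 1.2015112  4.79963164]
62.77967467296186 7.5167 [ 0.49671042 -0.23110503 -1.10847279]
9.0167
contact TCP z 110.2 [-4.3 -0.4  9.9] 11.4
[614.06756986  20.50830033 111.50952352] 11.4333 [-0.06328859  0.62120967 -0.05878342]
```

Run:
```python
from h import *
r.move_straight([*SEAT,109.3],30); print(r.get_eef_pos(),r.get_force())
r.grip(80); print(r.get_force(),r.get_t())
r.move_straight([*SEAT,245],250)
c=cam("wrist"); save(c,"b1"); m=pick("wrist","basket",proj(c,[[*SEAT,144]])[0]); print(fit(c,m,[(32,100,144)]))
cv2.imwrite("pics/b1c.png",cv2.resize(c["image"][120:320,220:420,::-1],(500,500)))
look("cartridge",559.6,383.4,200)
print(r.get_t(),r.get_qpos())
```

```text
[614.06340532  20.5278168  111.46163193] [-5.98568225  0.14082589 13.2565568 ]
[ 0.2822401   0.17217055 -0.71027595] 12.0
(array([613.92299745,  20.61235831]), np.float64(0.02583660130718954))
cartridge [560.7 384.9] 0.035 14.3
14.275 [ 4.34118749e-01  5.08784251e-01  1.23811590e+00 -3.93442268e-04
  1.39417533e+00  2.00708782e+00]
```

View pics/b1c.png

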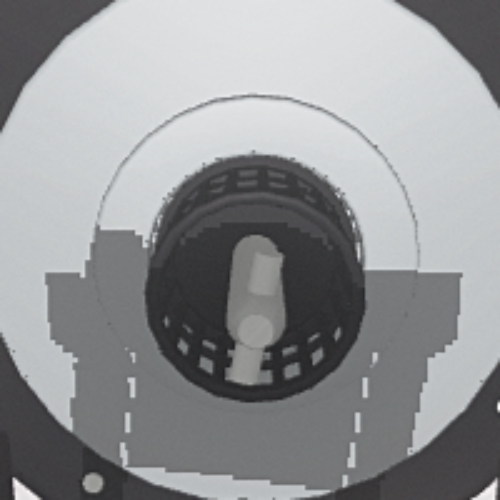

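View pics/cartridge.png

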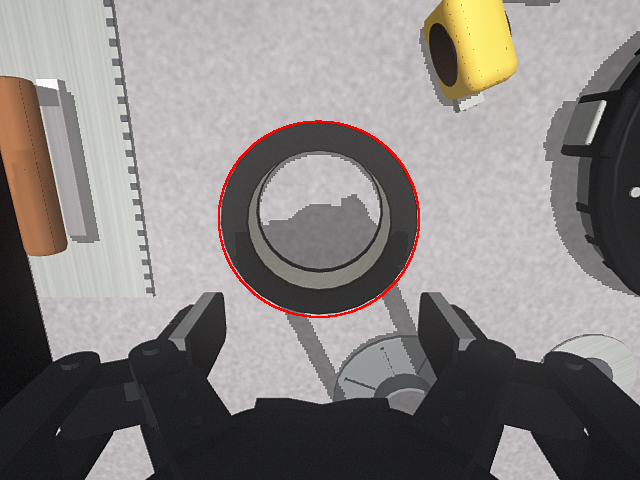

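```bash
python3 - <<'E'
from h import *
x,y=560.7,384.9; t=20; g=-71
r.grip(46); r.move_straight([x,y+g,110],250); r.move_straight([x,y+g,t],200); r.grip(10,90); print("op",r.get_opening(),r.get_grip_force(),np.round(r.get_force(),1))
r.move_straight([x,y+g,230],200); print(r.get_opening(),r.get_t(),np.round(r.get_force(),1),np.round(r.get_torque(),2))
r.move_to([SEAT[0],SEAT[1]+g,230],q(0)); print(r.get_t())
c=cam("wrist"); save(c,"cart_in"); 
r.move_straight([SEAT[0],SEAT[1]+g,90+t+20],100)
z=down(SEAT[0],SEAT[1]+g,90+t+4,90+t-3,0,dF=4)
print(r.get_eef_pos(),np.round(r.get_force(),1),np.round(r.get_torque(),2),r.get_opening(),r.get_t())
save(cam("scene"),"s1")
E
python3 -c "
import cv2;a=cv2.imread('pics/s1.png')[150:350,270:470];cv2.imwrite('pics/s1c.png',cv2.resize(a,(600,600)))"
```

```text
op 21.06379367722365 86.23198727262206 [-0.5  0.2  5.8]
21.193852154537332 17.4583 [-0.9  1.2 -2.5] [-0.18  0.02  0.02]
18.8333
contact TCP z 111.9 [-2.2 -1.3  3.7] 21.1
[614.29314554 -50.72810508 112.55457081] [-2.2 -1.3  3.7] [ 0.17 -0.01  0.1 ] 21.12588734687748 21.0917
```

View pics/s1c.png

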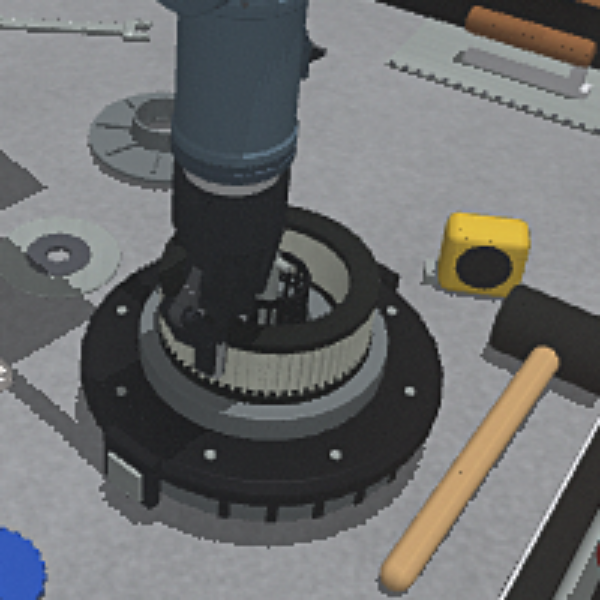

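```bash
python3 - <<'E'
from h import *
x,y=SEAT[0],SEAT[1]-71
for z in (110.8,109.8,108.8):
    r.move_straight([x,y,z],30); f=r.get_force(); print(z,np.round(r.get_eef_pos(),1),np.round(f,1),np.round(r.get_torque(),2))
    if f[2]>14: break
r.grip(35); print(r.get_t(),np.round(r.get_force(),1))
r.move_straight([x,y,250],200)
CY["cartridge"]=[(82,90,150)]
r.move_straight([SEAT[0],SEAT[1],260],250)
c=cam("wrist"); m=pick("wrist","cartridge",proj(c,[[*SEAT,140]])[0]); print("cart",fit(c,m,CY["cartridge"]))
save(c,"c1")
r.grip(85)
print(look("clamp_plate",349.2,290.4,170)); print(r.get_qpos(),r.get_t())
E
python3 -c "
import cv2,numpy as np;a=cv2.imread('pics/c1.png')[40:340,170:470];b=cv2.imread('pics/clamp_plate.png')[80:380,170:470];cv2.imwrite('pics/cc.png',cv2.resize(np.hstack([a,b]),(800,400)))"
```

```text
110.8 [614.3 -50.7 112.5] [-3.6 -1.5 10.3] [0.29 0.37 0.11]
109.8 [614.3 -50.7 112.5] [-6.8 -1.9 17.1] [0.44 0.79 0.12]
21.925 [ 0.7 -0.3 -0.6]
cart (array([613.62081833,  20.02886234]), np.float64(0.03327860560775698))
clamp_plate [350.8 292.1] 0.025 25.4
(array([350.79432506, 292.11085043]), np.float64(0.024770809621913914))
[ 4.45454371e-01  1.41230381e-01  1.84316360e+00 -2.25032450e-04
  1.15618114e+00  2.01781440e+00] 25.4
```

View pics/cc.png

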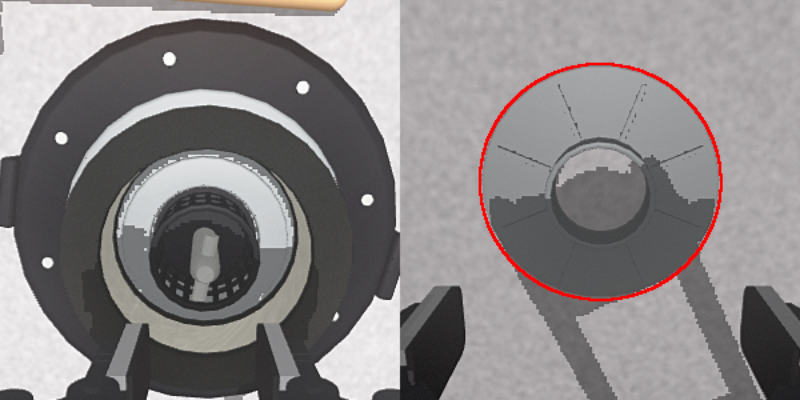

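Run:
```python
from h import *
x,y=350.8,292.1; t=9
r.move_straight([x,y,t],200); r.grip(50,40); print("op",r.get_opening(),r.get_grip_force(),np.round(r.get_force(),1),r.get_eef_pos())
r.move_straight([x,y,215],220); print(r.get_opening(),r.get_t(),np.round(r.get_force(),1),np.round(r.get_torque(),2))
P=np.array([613.8,20.3])
r.move_to([*P,215],q(0))
r.move_straight([*P,142+t+12],120)
z=down(*P,142+t+3,142+t-4,0,dF=4)
print(r.get_eef_pos(),np.round(r.get_force(),1),np.round(r.get_torque(),2),r.get_opening(),r.get_t())
```

```text
op 67.22046419391556 43.259367663413286 [-1.2 -0.9  6.5] [351.8108781  292.57734966  10.60792279]
66.43926414137978 27.7667 [-0.5  0.2 -1. ] [-0.03 -0.05  0.07]
contact TCP z 151.9 [-1.9  0.6  5.8] 30.8
[613.95056513  20.23365054 152.64160094] [-1.9  0.6  5.8] [ 0.14  0.3  -0.01] 66.56642487061445 30.7583
```

```bash
python3 - <<'E'
from h import *
P=[613.8,20.3]
r.move_straight([*P,150.6],30); print(np.round(r.get_force(),1),np.round(r.get_eef_pos(),1))
r.grip(82); r.move_straight([*P,270],250)
c=cam("wrist"); m=pick("wrist","clamp_plate",proj(c,[[*P,160]])[0]); print("plate",fit(c,m,[(78,150,156),(34,156,180)])); save(c,"p1")
look("knob",551,-395.6,190); print(r.get_qpos(),r.get_t())
E
python3 -c "
import cv2,numpy as np;a=cv2.imread('pics/p1.png')[70:370,170:470];b=cv2.imread('pics/knob.png')[140:290,245:395];b=cv2.resize(b,(300,300),interpolation=cv2.INTER_CUBIC);b=cv2.convertScaleAbs(b,alpha=2.2);cv2.imwrite('pics/pk.png',cv2.resize(np.hstack([a,b]),(800,400)))"
```

```text
[-4.9 -0.3 12.2] [614.   20.2 152.6]
plate (array([613.24133544,  20.28118218]), np.float64(0.03097540344245689))
knob [ 553.8 -394.1] 0.016 33.7
[-7.84444679e-01  5.14427868e-01  1.25275300e+00  3.09430975e-04
  1.37366237e+00  7.84246918e-01] 33.7083
```

View pics/pk.png

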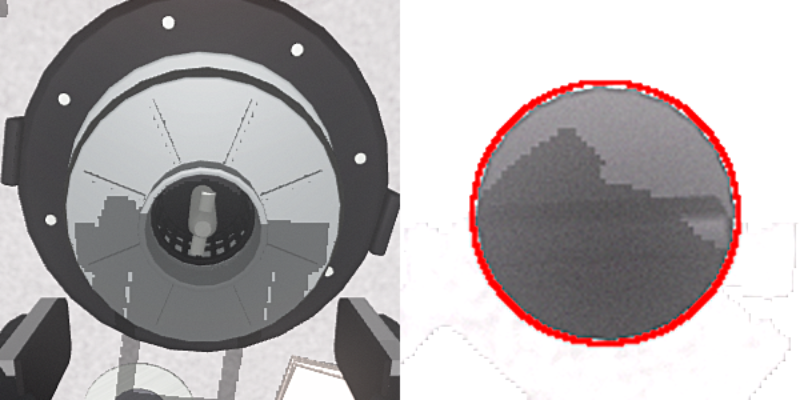

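Run:
```python
from h import *
from scipy.ndimage import map_coordinates,gaussian_filter
import pickle
x0,y0=553.8,-394.1; S={}
yaws=np.arange(-90,90,2)
for n in ("wrist","top","scene"):
    c=cam(n); g=gaussian_filter(np.log(cv2.cvtColor(c["image"],cv2.COLOR_RGB2GRAY)+8.),.7); pickle.dump(c,open(f"k_{n}.pkl","wb"))
    sc=[]
    for a in np.radians(yaws):
        best=0
        for dx in (-2,0,2):
            for dy in (-2,0,2):
                l=np.linspace(-34,34,60); e=[np.cos(a),np.sin(a)]; nn=np.array([-e[1],e[0]]); s=0
                for w in (-7,7):
                    I=[]
                    for d in (-1.5,1.5):
                        X=np.c_[x0+dx+l*e[0]+(w+d)*nn[0],y0+dy+l*e[1]+(w+d)*nn[1],0*l+68]; uv=proj(c,X); I.append(map_coordinates(g,[uv[:,1],uv[:,0]],order=1))
                    s+=np.median(np.abs(I[1]-I[0]))
                best=max(best,s)
        sc.append(best)
    sc=np.array(sc); S[n]=sc/sc.max(); k=np.argsort(-sc)[:6]; print(n,[(int(yaws[i]),round(sc[i],3)) for i in k])
t=sum(S.values()); k=np.argsort(-t)[:6]; print([(int(yaws[i]),round(t[i],2)) for i in k])
# gray dump of knob rows in wrist image
c=pickle.load(open("k_wrist.pkl","rb")); uv=proj(c,[[x0,y0,68]])[0]; print(uv, r.get_t())
g=cv2.cvtColor(c["image"],cv2.COLOR_RGB2GRAY); u,v=uv.astype(int); print(g[v-30:v+32:2,u-50:u+52:4])
```

```text
wrist [(86, np.float64(0.063)), (88, np.float64(0.059)), (80, np.float64(0.055)), (82, np.float64(0.054)), (78, np.float64(0.054)), (-76, np.float64(0.053))]
top [(-44, np.float64(0.368)), (-46, np.float64(0.361)), (-42, np.float64(0.355)), (-48, np.float64(0.35)), (-40, np.float64(0.347)), (-50, np.float64(0.33))]
scene [(-60, np.float64(0.036)), (-62, np.float64(0.036)), (-66, np.float64(0.034)), (-58, np.float64(0.032)), (-38, np.float64(0.031)), (-64, np.float64(0.031))]
[(-62, np.float64(2.51)), (-60, np.float64(2.46)), (-38, np.float64(2.36)), (-40, np.float64(2.34)), (-66, np.float64(2.3)), (-42, np.float64(2.29))]
[321.556788   229.62278434] 33.8583
[[196 201  60  67  65  50  47  51  49  48  47  46  45  63  63  62  58  64
   62  63  63  63  64  62 196 191]
 [190 167  61  66  67  51  48  50  48  46  47  47  45  64  62  60  61  63
   60  62  61  62  63  64 196 191]
 [189 208  62  63  48  50  51  48  49  48  48  45  45  62  60  61  61  62
   63  63  61  64  65  64 115 191]
 [189 219  67  52  50  49  46  47  44  47  46  45  61  64  59  58  60  61
   59  61  63  62  63  60  49 193
[... 2245 characters left out ...]
37  39  38
   40  43  45  46  44 126 116 107]
 [121 113 116 100  47  45  41  41  40  40  41  40  39  41  39  44  40  43
   42  41  42  44  36 123 203 191]
 [117 112 115 122  41  44  44  41  42  42  39  39  40  41  38  40  41  44
   40  42  47  43  95 122 115 193]
 [115 114 119 118  84  45  40  43  42  43  38  39  39  37  40  39  41  39
   41  42  43  45  89 118 119 204]
 [119 118 119 112 105  45  41  43  43  42  40  42  41  41  37  43  41  42
   42  42  43  97 121 117 117 119]
 [117 120 114 114 120  37  43  48  40  41  41  41  43  39  43  39  40  40
   40  45  68 126 119 117 118 116]
 [113 118 111 116 116 117  58  41  43  44  43  41  41  38  36  42  41  39
   43  40 123 121 120 123 119 117]]
```

```bash
cat > k.py <<'E'
from h import *
from scipy.ndimage import map_coordinates,gaussian_filter
yaws=np.arange(-90,90,2)
def score(c,img,x0,y0):
    g=gaussian_filter(np.log(cv2.cvtColor(img,cv2.COLOR_RGB2GRAY)+8.),.7); sc=[]; l=np.linspace(-34,34,60)
    for a in np.radians(yaws):
        e=np.array([np.cos(a),np.sin(a)]); nn=np.array([-e[1],e[0]]); s=0
        for w in (-7,7):
            b=0
            for o in np.arange(-3,3.1,1):
                I=[]
                for d in (-1.5,1.5):
                    X=np.c_[np.array([x0,y0])+l[:,None]*e+(w+o+d)*nn,0*l+68]; uv=proj(c,X); I.append(map_coordinates(g,[uv[:,1],uv[:,0]],order=1))
                D=I[1]-I[0]; b=max(b,abs(np.median(D)))
            s+=b
        sc.append(s)
    return np.array(sc)
def rep(n,sc): k=np.argsort(-sc)[:6]; print(n,[(int(yaws[i]),round(float(sc[i]),3)) for i in k])
E
python3 - <<'E'
from k import *
import pickle
x0,y0=553.8,-394.1
for n in ("top","scene"):
    c=pickle.load(open(f"k_{n}.pkl","rb")); rep(n,score(c,cv2.imread(f"pics/{n}0.png")[:,:,::-1].copy(),x0,y0))
r.move_to([x0-100,y0+30,190],q(0)); c=cam("wrist"); save(c,"k2"); pickle.dump(c,open("k2.pkl","wb")); rep("wrist",score(c,c["image"],x0,y0))
print(r.get_t())
g=cv2.cvtColor(c["image"],cv2.COLOR_RGB2GRAY); X,Y=np.meshgrid(np.arange(44,-45,-4.),np.arange(44,-45,-4.),indexing='ij')
uv=proj(c,np.c_[x0+X.ravel(),y0+Y.ravel(),0*X.ravel()+55]); I=map_coordinates(gaussian_filter(g.astype(float),.7),[uv[:,1],uv[:,0]],order=1).reshape(X.shape)
for row in I.astype(int): print(' '.join('%3d'%v for v in row))
E
```

```text
top [(-88, 0.191), (-86, 0.183), (-90, 0.173), (-84, 0.169), (88, 0.151), (-82, 0.144)]
scene [(-88, 0.083), (-86, 0.083), (-90, 0.079), (-84, 0.075), (88, 0.072), (-82, 0.063)]
wrist [(-88, 0.544), (-86, 0.536), (-90, 0.467), (-84, 0.416), (88, 0.276), (-82, 0.216)]
34.4
178 184 188 184 183 183 181 181 184 182 186 181 182 185 179 183 184 182 176 184 184 181 179
180 181 179 187 186 181 186 171 179 180 192 184 180 181 178 183 191 187 180 181 182 183 177
188 183 182 187 180 186 181 151  92  83  54  61  71  68 190 186 190 183 180 173 180 182 181
183 179 182 183 187 139  82  61  63  61  60  60  59  58  58  49 182 175 176 178 180 180 178
183 182 182 183 180  62  64  64  63  62  61  59  60  58  58  57  54  74 173 184 187 176 173
181 181 184  88  66  65  65  64  63  62  61  60  59  59  58  57  57  56 164 185 183 177 187
185 179 184  63  68  66  65  64  64  62  61  62  60  60  59  57  59  57  56  91 182 182 176
185 184  57  68  67  66  66  64  63  63  62  61  61  60  58  59  58  57  57  62 181 187 183
183 191  67  69  67  66  65  64  64  63  62  62  60  59  59  60  58  58  57  58 142 185 175
[... 588 characters left out ...]
  63  64  62  62  62  61  61  62  61  60  61 182 187 181
181 181  63  71  69  67  66  65  64  64  64  63  63  62  62  62  61  61  61  59 185 182 182
182 188 119  68  70  68  67  66  65  65  64  64  63  64  64  61  62  62  62 179 192 191 187
179 178 161  96  70  69  67  66  66  65  66  64  64  63  63  63  62  64  62 193 186 190 188
188 183 184 173  70  69  68  67  68  65  64  64  64  65  65  65  64 135 187 186 187 191 184
182 179 189 182 121 117  60  68  66  66  66  65  65  64  65  59  93 190 187 191 184 189 191
179 185 182 185 185 190 120 112  62  59  62  64  59  53 107 185 184 191 184 184 192 190 187
186 177 186 177 185 185 188 191 189 192 129 191 191 182 183 181 187 190 189 186 183 189 185
```

Run:
```python
from k import *
x,y=553.8,-394.1; t=43; P=[613.6,20.5]; Y=PIN+180
r.move_to([x,y,150],q(92.7)); r.grip(42); r.move_straight([x,y,t],180); r.grip(5,60); print("op",r.get_opening(),r.get_grip_force(),np.round(r.get_force(),1),np.round(r.get_eef_pos(),1))
r.move_straight([x,y,258],220); print(r.get_opening(),r.get_t(),np.round(r.get_force(),1))
r.move_to([*P,258],q(Y)); print(r.get_t(),r.get_qpos()[5])
r.move_straight([*P,226],120); f0=np.array(r.get_force()); z=226
while z>193:
    z-=3; r.move_straight([*P,z],60); f=np.array(r.get_force())-f0; print(z,np.round(f,1),end=' ')
    if np.linalg.norm(f)>8: break
print(np.round(r.get_torque(),2),np.round(r.get_eef_pos(),1),r.get_t())
```

```text
op 13.005741847254 60.763009786605835 [-0.7  0.5  3.9] [ 554.3 -394.7   44.3]
12.650109589790693 38.475 [-0.3  0.3 -1.6]
40.025 -1.5404481207461846
223 [-1.4 -0.4  0.4] 220 [-1.2 -0.1 -0.5] 217 [-1.5 -0.2  0.3] 214 [ 0.1 -0.8 -0.5] 211 [ 0.  -0.6  0.2] 208 [-0.4 -0.7 -0.4] 205 [ 0.2  0.1 -0.7] 202 [-0.5  0.3 -0. ] 199 [-0.7 -0.1  0.4] 196 [-0.9 -0.8 -0.2] 193 [-1.4  0.4  0.2] [-0.04  0.02  0.02] [613.4  20.5 192.7] 43.1917
```

Run:
```python
from k import *
P=[613.6,20.5]; Y=PIN+180
z=down(*P,191.5,186,Y,dF=4)
print(np.round(r.get_eef_pos(),1),np.round(r.get_torque(),2))
zc=z
for a in list(range(10,70,10))+list(range(66,78,2)):
    if a==70: continue
    r.move_straight([*P,zc],60,q(Y-a)); T=np.array(r.get_torque()); Rz=R.from_quat(r.get_orientation()).as_matrix()
    print(a,round(np.degrees(np.arctan2(Rz[1,0],Rz[0,0]))-Y,1),np.round(r.get_force(),1),np.round(T,2),round(r.get_t(),1))
    if abs(T[2])>1.2: break
print(r.get_opening(),r.get_grip_force(),np.round(r.get_eef_pos(),1))
```

```text
contact TCP z 189.4 [-2.5 -0.3  5.4] 44.2
[613.8  20.4 190.3] [0.07 0.36 0.05]
10 -9.8 [-0.5  0.6  5.5] [ 0.24 -0.   -0.04] 44.5
20 -19.8 [-1.2  0.5  5.3] [ 0.22 -0.04 -0.04] 44.8
30 -29.8 [-0.1 -1.2  5.5] [ 0.14 -0.03 -0.03] 45.2
40 -39.8 [ 0.8 -0.1  4.7] [ 0.07 -0.09 -0.09] 45.5
50 -49.8 [ 0.6 -0.4  4.7] [ 0.11 -0.05 -0.13] 45.8
60 -59.8 [0.3 0.8 5.4] [ 0.02 -0.04 -0.06] 46.1
66 -65.8 [-0.4 -0.7  4.7] [ 0.01 -0.11 -0.09] 46.4
68 -67.8 [ 1.1 -0.5  5.8] [ 0.05 -0.05 -0.13] 46.6
72 -71.8 [ 0.2 -2.4  5.5] [-0.31 -0.13 -0.08] 46.9
74 -73.8 [ 0.1 -3.5  5. ] [-0.41 -0.07  0.06] 47.1
76 -75.7 [ 0.3 -3.6  6.3] [-0.44 -0.03  0.53] 47.4
12.668163909582356 61.21022343635559 [614.5  19.4 190.3]
```

Run:
```python
from k import *
P=[613.6,20.5]; Y=PIN+180; zc=189.4
for a in (78,80,82):
    r.move_straight([*P,zc],60,q(Y-a)); T=np.array(r.get_torque()); print(a,np.round(r.get_force(),1),np.round(T,2))
    if abs(T[2])>1.0: break
r.grip(42); print(np.round(r.get_force(),1))
r.move_straight([*P,300],200)
c=cam("wrist"); save(c,"end"); m=pick("wrist","knob",proj(c,[[*P,190]])[0])
p,e=fit(c,m,[(42,180,186)]); print("knob",p,e,"at +6mm:",fit(c,m,[(42,186,192)]))
import k
# bar yaw: top at z=146+68
_pr=k.proj; k.proj=lambda c,X:_pr(c,np.asarray(X)+[0,0,146]); rep("wrist",score(c,c["image"],*P))
c=cam("top"); rep("top",score(c,c["image"],*P))
r.move_to([350,-150,350],q(0)); c=cam("top"); save(c,"endtop"); rep("top",score(c,c["image"],*P)); c=cam("scene"); save(c,"endscene"); rep("scene",score(c,c["image"],*P))
print(r.get_t())
```

```text
78 [-0.6 -3.8  4.9] [-0.6  -0.04  1.01]
[-1.2  0.1  0.1]
knob [614.46786219  20.58129847] 0.03986053902284753 at +6mm: (array([614.3800075 ,  21.46480464]), np.float64(0.03853997932768702))
wrist [(-84, 0.198), (-86, 0.136), (-88, 0.121), (-82, 0.102), (-90, 0.079), (-80, 0.066)]
top [(-10, 0.167), (-12, 0.152), (-14, 0.148), (-8, 0.142), (58, 0.135), (-16, 0.134)]
top [(-84, 0.392), (-82, 0.388), (-86, 0.372), (-80, 0.36), (-88, 0.31), (-78, 0.296)]
scene [(58, 0.42), (56, 0.373), (-90, 0.369), (60, 0.363), (-88, 0.36), (88, 0.359)]
50.2
```

```bash
python3 -c "
from plant import r
print(r.hand_in(), r.get_t())"
```

```text
the job is handed in; nothing more can be done
the job is handed in; nothing more can be done
```

I fitted the basket, cartridge, clamp plate and knob home in that order, turned the knob clockwise about 73° until it stopped firmly, and handed the job in at about 50 s; the hand-in gave no verdict.

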